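# Load the sterilising pot and lock its lid

### The arm

A 6-joint arm with a two-finger parallel gripper is mounted at the origin on the work surface. World frame = base frame: x ahead of the robot, y to its left, z up, the work surface at z = 0. Lengths are in mm, angles in rad, forces in N, time in s.
With the tool pointing down it reaches from about 350 to 875 mm from the base axis. Payload 4.2 kg.
Tool frame: the origin (TCP) lies between the finger pads; the fingertips stand 17 mm ahead of it and the grasp point (between the pads) lies 2 mm behind it; x points along the fingers, y is the direction in which the jaws open and shut, and the axes are right-handed (so a half turn about x gives the same grasp; the last joint's range is limited). The gripper opens to 85 mm and grips with 20 to 120 N. Pads are 22 mm wide; open, the fingers measure 114 mm over their backs; the gripper's body (76 mm by 85 mm) begins 54 mm behind the grasp point. The pads swing forward as they close: fully open they stand 13 mm farther back than shut.
Start: joints at [-1.025, 0.385, 0.008, 0, -1.194, -0.259], TCP at [176.819, -599.445, 227.512] pointing down, gripper open.
Joint ranges: [-3.14, 3.14], [-1.21, 2.06], [-1.07, 1.41], [-3.16, 2.05], [-2.99, -0.16], [-3.1, 3.1]. Speed limits (rad/s): [2.79, 2.79, 3.14, 3.14, 3.14, 3.14].

### API

Orientations are given as a unit quaternion [x, y, z, w].
In Python, from bench import r gives the robot as it stands.
- The arm moves only by the shell command python3 -m pendant 'ROWS' [FORCE]. ROWS is JSON, one flat list of numbers, 5 for each row, row after row: the shift along the world's x, y, z in units of 30 mm (1.0 is 30 mm), then the turn about the world's z in degrees, then the finger opening in mm, from 0 to 85.4. A call has exactly 8 rows; each row is the pose to reach, as a shift and turn from the pose measured when the call began; what a row does not reach only later rows make up. A row lasts 1/12 s, in which the tool goes at most 41.7 mm and 7.16 degrees, less where a joint would pass 70% of its speed; a pose out of reach is approached as far as the arm can. A call with a gripper value outside its range is refused whole. The fingers move at their own pace and stop on an object; FORCE is the grip in N (left out, the last holds). Time passes only in rows, so rows that repeat a pose let the fingers close, or fill a call up. It gives the time, the measured TCP pose, the force and the opening at its end, in the units of the state.
- r.sense(): the state, without advancing time (a new reading comes with each control period).
- r.grab_frame(name): name is "scene" or "top"; returns the picture (400x640x3 uint8, red, green, blue); there is no depth.
- r.camera_model(name): a dict with "intrinsics" (3x3 intrinsics, pixels), "k1" (the pictures are not rectified: a ray, as slopes to the right and down, at radius r is drawn at 1 + k1 r^2 times it, then the intrinsics apply), "world_from_camera" (4x4, takes a point from camera to world coordinates). Camera axes: x right, y up, looking along -z (the intrinsics and any distortion apply to the point x, -y, -z); pixel columns grow to the right and rows downward; lengths in mm; the calibration is good to about 2 mm. A picture is of the moment at which its call begins. camera_model takes no time and is no camera call.
- r.close_job(): hands the job in, once; it reports no verdict.
Trained networks look in the newest picture that a camera, given by its name, has taken for a name from the list of things; names that differ only in an ending like _2 or _b are one class to them, and where a whole thing is asked for, a point or a joint stands for the part that bears it (a point fixed in the world has none). Each returns a list of dicts, best first, with "confidence" (0 to 1); they miss things now and then, are a little off and sometimes report something else, mostly with a low value. They report only what shows in the picture. A call takes as long as a camera call. They do not tell look-alikes from the thing itself.
- r.regions_of(thing, camera): "pixels" (400x640 bool, what is visible of it) and "point" ([column, row] in pixels, amid what is visible of it).
The state is a dict: "clock": time; "qpos": joint angles; "joint_vel": joint speeds; "joint_torque": joint torques, N m; "position": TCP position; "eef_rot": TCP orientation; "ft_force": force on the tool from outside, world axes, zero at the start; "ft_torque": the same for the moment, N m; "finger_gap": opening from 0.0 (shut) to 1.0 (fully open).
Only numpy, scipy, OpenCV 4.12 (cv2) and the standard library are available. Lean on these libraries where they do the work, as an engineer would, in place of code of your own. Each camera call takes 0.05 s, during which the arm holds its last target. There are 200 camera calls.

### The job

Pack the used filter cartridges for sterilising: press each cartridge's paddle so that it springs up, pull it out of the grey holder and put it in the steel pot; do this with every cartridge there is. Then find the lid flange whose holes match the pot's studs, seat it fully down over the studs, leave the other two flanges lying on the bench away from the pot, and swing the hasp closed over the lid until its bar rests in the catch. Do not knock over the bottle, beaker or flask.

Things in the scene. Friction and masses are not known exactly. Their poses are not given: they have to be found in the camera images.
- rim_a (a point): Steel pot a (8 kg, does not shift in use) with three studs, 120 degrees apart (at 0, 120, 240 degrees from x towards y); exactly one of pots a, b, c is present. Point: centre of its mouth at the flat rim, 100 mm above the bench; z up. Mouth 88 mm wide, inner floor 92 mm below the rim, rim 126 mm across. Studs 8 mm thick, 20 mm tall, tapered, 52 mm from the axis.
- bar_a (a point): Middle of the round cross bar (11 mm thick, 80 mm long, along the hinge axis) at the free end of pot a's hasp, 146 mm from the hinge. The hasp is a fork: two prongs, 8 mm wide, 26 mm either side of its middle; the bar can be pinched between them and the fork closes either side of the flange's knob. Closed, the bar is 20 mm above rim level, 74 mm from the pot's axis, in its catch.
- hasp_a (a joint): Angle q of pot a's hasp (rad): 0 closed, level over the pot, bar in the catch; 2.0 to 2.2 open, leaning back (stop 2.2). Its hinge axis runs along the rim frame's y, 72 mm from the pot's axis on the +x side, 20 mm above the rim; the bar is 146 mm from it: -cos q along x, sin q up. It stays where it is left, but low down it may fall shut by its own weight (150 g).
- rim_b (a point): Steel pot b (8 kg, does not shift in use) with four studs, 90 degrees apart (at 0, 90, 180, 270 degrees from x towards y); exactly one of pots a, b, c is present. Point: centre of its mouth at the flat rim, 100 mm above the bench; z up. Mouth 88 mm wide, inner floor 92 mm below the rim, rim 126 mm across. Studs 8 mm thick, 20 mm tall, tapered, 52 mm from the axis.
- bar_b (a point): Middle of the round cross bar (11 mm thick, 80 mm long, along the hinge axis) at the free end of pot b's hasp, 146 mm from the hinge. The hasp is a fork: two prongs, 8 mm wide, 26 mm either side of its middle; the bar can be pinched between them and the fork closes either side of the flange's knob. Closed, the bar is 20 mm above rim level, 74 mm from the pot's axis, in its catch.
- hasp_b (a joint): Angle q of pot b's hasp (rad): 0 closed, level over the pot, bar in the catch; 2.0 to 2.2 open, leaning back (stop 2.2). Its hinge axis runs along the rim frame's y, 72 mm from the pot's axis on the +x side, 20 mm above the rim; the bar is 146 mm from it: -cos q along x, sin q up. It stays where it is left, but low down it may fall shut by its own weight (150 g).
- rim_c (a point): Steel pot c (8 kg, does not shift in use) with four studs in two pairs, corners of a 55 x 88 mm rectangle (at 58, 122, 238, 302 degrees from x towards y); exactly one of pots a, b, c is present. Point: centre of its mouth at the flat rim, 100 mm above the bench; z up. Mouth 88 mm wide, inner floor 92 mm below the rim, rim 126 mm across. Studs 8 mm thick, 20 mm tall, tapered, 52 mm from the axis.
- bar_c (a point): Middle of the round cross bar (11 mm thick, 80 mm long, along the hinge axis) at the free end of pot c's hasp, 146 mm from the hinge. The hasp is a fork: two prongs, 8 mm wide, 26 mm either side of its middle; the bar can be pinched between them and the fork closes either side of the flange's knob. Closed, the bar is 20 mm above rim level, 74 mm from the pot's axis, in its catch.
- hasp_c (a joint): Angle q of pot c's hasp (rad): 0 closed, level over the pot, bar in the catch; 2.0 to 2.2 open, leaning back (stop 2.2). Its hinge axis runs along the rim frame's y, 72 mm from the pot's axis on the +x side, 20 mm above the rim; the bar is 146 mm from it: -cos q along x, sin q up. It stays where it is left, but low down it may fall shut by its own weight (150 g).
- knob_a (a point): Loose steel lid flange a: disc 124 mm across, 8 mm thick, about 300 g, knob up on the bench, with three through holes, 120 degrees apart (at 0, 120, 240 degrees from x towards y), 14 mm wide, 52 mm from the centre. Square knob 22 x 22 mm, 28 mm tall, sides along x and y, in its middle. Point: in the knob, 16 mm above the disc's top, 24 mm above its underside; z up out of the knob.
- knob_b (a point): Loose steel lid flange b: disc 124 mm across, 8 mm thick, about 300 g, knob up on the bench, with four through holes, 90 degrees apart (at 0, 90, 180, 270 degrees from x towards y), 14 mm wide, 52 mm from the centre. Square knob 22 x 22 mm, 28 mm tall, sides along x and y, in its middle. Point: in the knob, 16 mm above the disc's top, 24 mm above its underside; z up out of the knob.
- knob_c (a point): Loose steel lid flange c: disc 124 mm across, 8 mm thick, about 300 g, knob up on the bench, with four through holes in two pairs, corners of a 55 x 88 mm rectangle (at 58, 122, 238, 302 degrees from x towards y), 14 mm wide, 52 mm from the centre. Square knob 22 x 22 mm, 28 mm tall, sides along x and y, in its middle. Point: in the knob, 16 mm above the disc's top, 24 mm above its underside; z up out of the knob.
- filter1 (a point): Filter cartridge in socket 1, may be absent. White body 26 x 26 x 28 mm, grey stem 12 x 12 x 30 mm on top, 60 g. Point: its centre, 29 mm above its underside, 1 mm up the stem; z along the stem. Latched at the start, this point 53 mm above the bench; released, its sprung foot (round, 16 mm) pushes out 12 mm below and lifts it, and it stays up, to be pulled straight up by the stem.
- paddle1 (a point): Black push paddle of socket 1 of the fixed grey holder (50 mm tall, four sockets in a row, 56 mm apart). Point: on the paddle's flat top, 30 mm wide, 47 mm above the bench, 44 mm from the socket's axis. x points to the socket, y along the row. Pressed down 6 mm here (under 8 N; stop at 8 mm) it tips its hook off the cartridge's edge; let go, it springs back.
- filter2 (a point): Filter cartridge in socket 2, may be absent. White body 26 x 26 x 28 mm, grey stem 12 x 12 x 30 mm on top, 60 g. Point: its centre, 29 mm above its underside, 1 mm up the stem; z along the stem. Latched at the start, this point 53 mm above the bench; released, its sprung foot (round, 16 mm) pushes out 12 mm below and lifts it, and it stays up, to be pulled straight up by the stem.
- paddle2 (a point): Black push paddle of socket 2 of the fixed grey holder (50 mm tall, four sockets in a row, 56 mm apart). Point: on the paddle's flat top, 30 mm wide, 47 mm above the bench, 44 mm from the socket's axis. x points to the socket, y along the row. Pressed down 6 mm here (under 8 N; stop at 8 mm) it tips its hook off the cartridge's edge; let go, it springs back.
- filter3 (a point): Filter cartridge in socket 3, may be absent. White body 26 x 26 x 28 mm, grey stem 12 x 12 x 30 mm on top, 60 g. Point: its centre, 29 mm above its underside, 1 mm up the stem; z along the stem. Latched at the start, this point 53 mm above the bench; released, its sprung foot (round, 16 mm) pushes out 12 mm below and lifts it, and it stays up, to be pulled straight up by the stem.
- paddle3 (a point): Black push paddle of socket 3 of the fixed grey holder (50 mm tall, four sockets in a row, 56 mm apart). Point: on the paddle's flat top, 30 mm wide, 47 mm above the bench, 44 mm from the socket's axis. x points to the socket, y along the row. Pressed down 6 mm here (under 8 N; stop at 8 mm) it tips its hook off the cartridge's edge; let go, it springs back.
- filter4 (a point): Filter cartridge in socket 4, may be absent. White body 26 x 26 x 28 mm, grey stem 12 x 12 x 30 mm on top, 60 g. Point: its centre, 29 mm above its underside, 1 mm up the stem; z along the stem. Latched at the start, this point 53 mm above the bench; released, its sprung foot (round, 16 mm) pushes out 12 mm below and lifts it, and it stays up, to be pulled straight up by the stem.
- paddle4 (a point): Black push paddle of socket 4 of the fixed grey holder (50 mm tall, four sockets in a row, 56 mm apart). Point: on the paddle's flat top, 30 mm wide, 47 mm above the bench, 44 mm from the socket's axis. x points to the socket, y along the row. Pressed down 6 mm here (under 8 N; stop at 8 mm) it tips its hook off the cartridge's edge; let go, it springs back.
- reagent: Bystander: capped brown reagent bottle, 60 mm across, 130 mm tall, standing on the bench; origin at the centre of its underside. Must not be knocked over.
- beaker: Bystander: open glass beaker, 72 mm across, 90 mm tall, standing on the bench; origin at the centre of its underside. Must not be knocked over.
- flask: Bystander: conical glass flask, 80 mm across the foot, 114 mm tall, standing on the bench; origin at the centre of its underside. Must not be knocked over.
Things that resemble listed ones, but are neither listed nor needed, are in the scene too. What is shaped like the part that bears filter3 but orange is not meant.

How it is judged:
By the outcome, as a careful person would: the job done as asked, in the order asked, and still so for the second after the job is handed in, with the robot touching nothing.
Of pot_a, pot_b, pot_c only 1 to 1 are there at a start; the rules pass over those that are not, and their reading is None.
Of cartridge1, cartridge2, cartridge3, cartridge4 only 3 to 4 are there at a start; the rules pass over those that are not, and their reading is None.
At some moment in a run one of flange_a, flange_b, flange_c may be knocked a few centimetres aside while the robot is not near it.
Once in a run the grip may slacken for a moment while it holds something.
It also fails if it takes over 210 s, if anything falls off the work surface, if the arm or the gripper's body presses on something with over 40 N, if the wrist force passes 120 N, or if a joint passes its speed limit or range.

## Working session

There is one attempt and no reset: what is moved stays moved. The work goes in short steps, Python scripts to look and compute and a shell command to move; the robot and the scene stay as the last step left them, time stands still between calls to the robot, and variables do not carry over. Pictures are saved under pics/ and viewed, about 12 in all and at most 16, crops included, and the job is handed in when it is done.

```bash
ls; mkdir -p pics; python3 - <<'E'
from bench import r
import cv2,numpy as np
for n in("scene","top"):
    f=r.grab_frame(n); cv2.imwrite(f"pics/{n}0.png",f[:,:,::-1]); m=r.camera_model(n); print(n,np.round(m["intrinsics"],1).tolist(),m["k1"],np.round(m["world_from_camera"],3).tolist())
print(r.sense())
E
```

```text
pics
scene [[376.5, 0.0, 317.5], [0.0, 376.5, 198.2], [0.0, 0.0, 1.0]] -0.04156049780495145 [[0.869, -0.28, 0.408, 967.37], [0.494, 0.502, -0.71, -680.867], [-0.006, 0.819, 0.574, 667.724], [0.0, 0.0, 0.0, 1.0]]
top [[445.7, 0.0, 310.6], [0.0, 445.7, 201.7], [0.0, 0.0, 1.0]] -0.12429677993513732 [[-0.0, 0.993, -0.118, 410.146], [-1.0, 0.001, 0.015, 38.421], [0.015, 0.118, 0.993, 1491.904], [0.0, 0.0, 0.0, 1.0]]
{'clock': 0.1, 'qpos': array([-1.02537899e+00,  3.85490687e-01,  6.76212451e-03, -4.28393978e-04,
       -1.19403847e+00, -2.58577700e-01]), 'joint_vel': array([-0.00121491, -0.00016777,  0.00403958, -0.00022296,  0.00191638,
       -0.00062403]), 'joint_torque': array([-7.37059054e-04, -3.93319345e+01,  1.88928866e+01,  4.19790700e+00,
       -2.53651495e-03,  5.71643596e-06]), 'position': array([ 176.67241154, -598.94769846,  226.5251817 ]), 'eef_rot': array([-0.10031419,  0.69999759,  0.10170677,  0.69971149]), 'ft_force': array([-0.13801142,  0.53306351,  0.0542641 ]), 'ft_torque': array([-0.01000787,  0.00800853, -0.01118608]), 'finger_gap': 0.9973850343817822}
```

View pics/scene0.png

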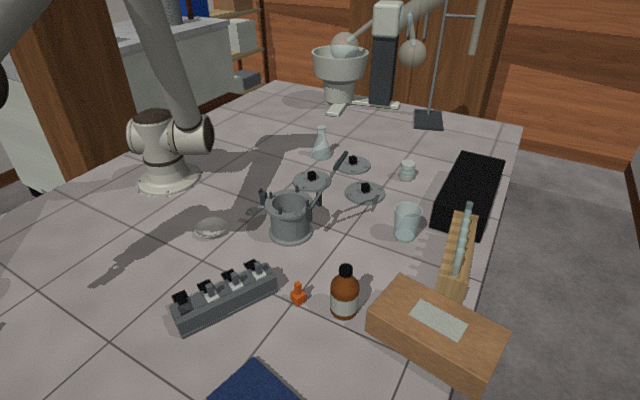

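View pics/top0.png

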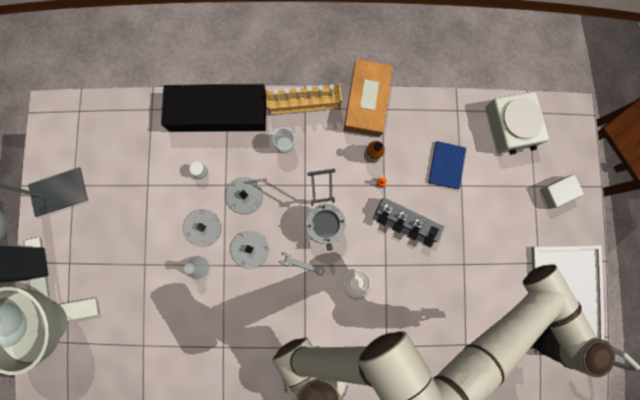

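The overview shows the pot at about top (325,225), with the hasp opening upward in the picture (+x). The three flanges are at about (244,195), (202,228) and (249,250). The holder is at about (408,222), with black paddles on the robot side, and an orange decoy sits at (381,182).

```bash
cat > h.py <<'E'
from bench import r
import numpy as np, cv2
def cam(n):
    m=r.camera_model(n); return np.array(m["intrinsics"]),m["k1"],np.array(m["world_from_camera"])
def proj(P,n):
    K,k,T=cam(n); p=(np.atleast_2d(P)-T[:3,3])@T[:3,:3]
    s=np.c_[p[:,0]/-p[:,2],-p[:,1]/-p[:,2]]
    s=s*(1+k*(s**2).sum(1,keepdims=True)); return s*[K[0,0],K[1,1]]+K[:2,2]
def unproj(uv,z,n):
    K,k,T=cam(n); uv=np.atleast_2d(np.array(uv,float))
    s=cv2.undistortPoints(uv[:,None],K,np.array([k,0,0,0.]))[:,0]
    # cv2 forward model is same: s*(1+k r^2)
    d=np.c_[s[:,0],-s[:,1],-np.ones(len(s))]@T[:3,:3].T
    return T[:3,3]+d*((np.reshape(z,(-1,1))-T[2,3])/d[:,2:])
def crop(n,name,x0,y0,x1,y1,s,pts=()):
    f=r.grab_frame(n)[:,:,::-1][y0:y1,x0:x1]; f=cv2.resize(f,None,fx=s,fy=s,interpolation=cv2.INTER_CUBIC)
    for u,v in pts: cv2.circle(f,(int((u+.5-x0)*s),int((v+.5-y0)*s)),3,(0,0,255),1)
    cv2.imwrite(f"pics/{name}.png",f)
E
python3 - <<'E'
from h import *
crop("top","t1",180,140,450,285,2.96)
crop("scene","s1",150,120,410,340,2.7)
for t,z in (("filter1",53),("paddle1",47),("rim_a",100),("bar_a",200),("knob_a",24)):
  for n in("top","scene"):
    for d in r.regions_of(t,n):
        print(t,n,round(d["confidence"],2),np.round(d["point"],1),d["pixels"].sum(),np.round(unproj(d["point"],z,n)[0]))
E
```

```text
filter1 top 0.49 [384.4 182.6] 68 [ 644. -226.   53.]
filter1 top 0.42 [403.3 218. ] 51 [ 527. -286.   53.]
filter1 scene 0.74 [298.  293.6] 279 [ 667. -243.   53.]
filter1 scene 0.69 [257.5 271. ] 154 [ 554. -233.   53.]
filter1 scene 0.61 [230.6 283.2] 165 [ 525. -291.   53.]
filter1 scene 0.58 [208.5 293.1] 197 [ 502. -335.   53.]
paddle1 top 0.61 [382.9 218.9] 91 [ 525. -220.   47.]
paddle1 top 0.55 [202.7 227.8] 1135 [495. 368.  47.]
paddle1 top 0.47 [430.9 240.2] 107 [ 455. -378.   47.]
paddle1 top 0.46 [399.6 224.9] 124 [ 505. -275.   47.]
paddle1 scene 0.57 [226.2 273.4] 107 [ 493. -269.   47.]
paddle1 scene 0.5 [251.9 267.1] 104 [ 531. -225.   47.]
paddle1 scene 0.48 [180.1 296.7] 204 [ 452. -370.   47.]
rim_a top 0.74 [324.6 219.5] 1515 [519. -26. 100.]
rim_a scene 0.98 [292.4 206.5] 2757 [527. -43. 100.]
bar_a scene 0.64 [335.1 173.9] 223 [622.   5. 200.]
knob_a top 0.84 [245.  249.2] 1028 [427. 232.  24.]
knob_a top 0.72 [243.5 196.2] 1007 [602. 239.  24.]
knob_a top 0.69 [199.5 223.5] 1045 [511. 384.  24.]
knob_a scene 0.91 [352.  164.9] 432 [515. 343.  24.]
knob_a scene 0.71 [363.7 192.9] 738 [619. 207.  24.]
knob_a scene 0.56 [307.8 177.4] 568 [425. 201.  24.]
```

View pics/t1.png

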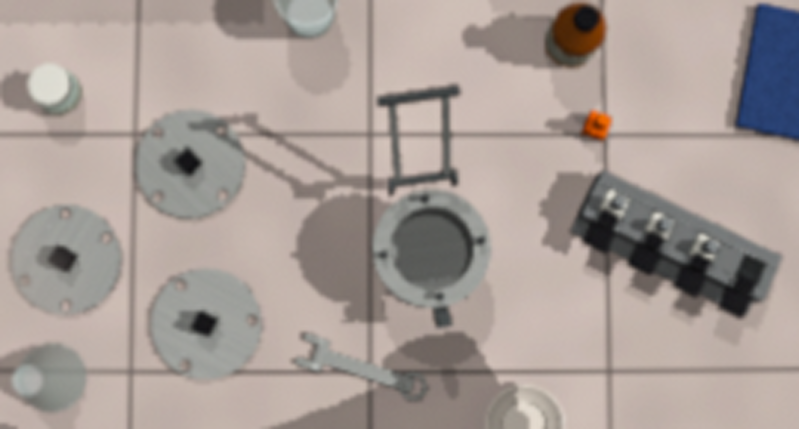

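View pics/s1.png

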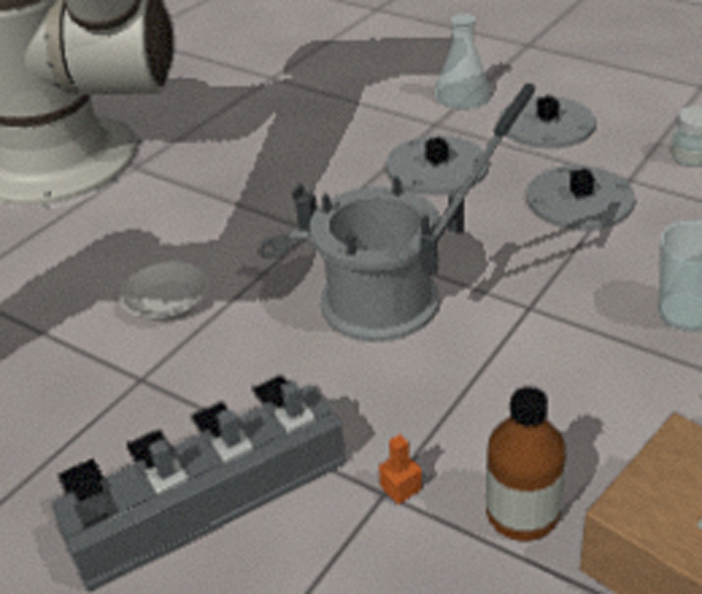

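Four studs 90° apart, so this is pot b. The matching flange is the upper one at full (244,195). Sockets 1–3 (left to right) hold cartridges and the fourth is empty. Next I'll rectify patches to measure accurately.

```bash
cat >> h.py <<'E'
def rect(f,c,z,w=160,s=2,n="top"):
    # top-down patch, up=+x, left=+y, s px/mm, centre c
    N=int(w*s); g=(np.arange(N)-N/2+.5)/s
    X=c[0]-g[:,None]+0*g[None]; Y=c[1]-g[None]+0*g[:,None]
    uv=proj(np.c_[X.ravel(),Y.ravel(),np.full(X.size,z)],n).astype(np.float32).reshape(N,N,2)
    return cv2.remap(f,uv[...,0],uv[...,1],cv2.INTER_CUBIC)
E
python3 - <<'E'
from h import *
f=r.grab_frame("top")[:,:,::-1].copy()
u=lambda x,y:((x+.5)/2.96-.5+180,(y+.5)/2.96-.5+140)
pc=unproj(u(432,248),100,"top")[0]; fc=unproj(u(190,163),8,"top")[0]; hc=unproj(u(676,246),50,"top")[0]
print(pc,fc,hc)
ims=[rect(f,pc,105,180,2.2),rect(f,fc,8,180,2.2)]
h=rect(f,hc,50,260,3.05)
g=rect(f,hc,80,260,3.05)
for i in ims:
    c=i.shape[0]//2; cv2.drawMarker(i,(c,c),(0,0,255),0,8)
m=np.hstack([np.vstack(ims),h[:,:]][0:1]+[cv2.resize(h,(396,792))][0:0]+[h])if 0 else None
A=np.vstack(ims)[:592]; A=np.vstack([cv2.resize(x,(296,296)) for x in ims]); H=cv2.resize(h,(500,500)); H=np.vstack([H,np.zeros((92,500,3),np.uint8)])
cv2.imwrite("pics/r1.png",np.hstack([A,H]))
E
```

```text
[506.59008555 -29.52331559 100.        ] [609.23035967 240.42860854   8.        ] [ 512.0443084 -302.0965577   50.       ]
```

View pics/r1.png

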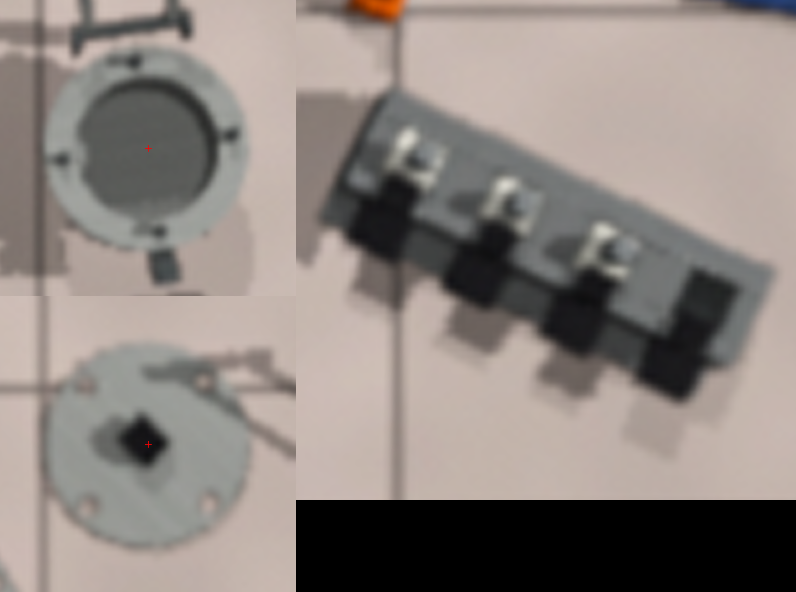

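```bash
python3 - <<'E'
from h import *
f=r.grab_frame("top")[:,:,::-1].copy(); g=r.grab_frame("scene")[:,:,::-1].copy()
hc=np.array([512.04,-302.1])
def pan(p): # r1 right panel -> px in top
    p=np.array(p,float); q=(p-[296+250,250])/1.923; return proj([hc[0]-q[1],hc[1]-q[0],50],"top")[0]
paddles=[(382,230),(480,270),(580,320),(677,365)]
P=np.array([unproj(pan(p),47,"top")[0] for p in paddles])
d=np.polyfit(range(4),P[:,:2],1)[0]; a=np.arctan2(d[1],d[0]); print("row",np.hypot(*d),np.degrees(a), P[:,:2].mean(0))
for st,sc in zip([(425,157),(522,204),(622,249)],[(289,382),(224,418),(159,445)]):
    u1=pan(st); u2=np.array([(sc[0]+.5)/2.7-.5+150,(sc[1]+.5)/2.7-.5+120])
    A=unproj(u1,82,"top")[0];B=unproj(u2,82,"scene")[0]; print(A.round(1),B.round(1))
ps=-24.8*np.pi/180; e=np.array([np.cos(ps),np.sin(ps)]);ro=np.array([np.sin(ps),-np.cos(ps)])
p1=P[:,:2].mean(0)-1.5*56*ro; print("p1",p1)
tp=f.copy()
pts_t=[];pts_s=[]
for i in range(4):
    p=p1+i*56*ro; s=p+44*e
    c=[]
    for a_,b_ in((-6,-6),(-6,6),(6,6),(6,-6)): c.append([*(s+a_*e+b_*ro),82])
    b=[[*(s+a_*e+b_*ro),50] for a_,b_ in((-13,-13),(-13,13),(13,13),(13,-13))]
    q=[[*(p+a_*e+b_*ro),47] for a_,b_ in((-10,-15),(-10,15),(10,15),(10,-15))]
    for n,l in(("top",pts_t),("scene",pts_s)): l+=[(proj(c,n),(0,0,255)),(proj(b,n),(0,255,0)),(proj(q,n),(255,255,0))]
def draw(im,l,x0,y0,x1,y1,s):
    o=cv2.resize(im[y0:y1,x0:x1],None,fx=s,fy=s,interpolation=cv2.INTER_CUBIC)
    for p,c in l: cv2.polylines(o,[np.int32((p+.5-[x0,y0])*s-.5)],True,c,1)
    return o
A=draw(f,pts_t,365,185,455,255,6);B=draw(g,pts_s,160,245,290,340,4.15)
A=cv2.copyMakeBorder(A,0,0,0,0,0);w=max(A.shape[1],B.shape[1])
pad=lambda x:cv2.copyMakeBorder(x,0,0,0,w-x.shape[1],0)
o=np.vstack([pad(A),pad(B)]);k=min(1,600/o.shape[0]);cv2.imwrite("pics/ov1.png",cv2.resize(o,None,fx=k,fy=k)); print(o.shape)
E
```

```text
row 56.540248371371376 -114.79358143750169 [ 488.15099584 -294.34056139]
[ 557.1 -233.    82. ] [ 553.8 -231.2   82. ]
[ 533.2 -282.3   82. ] [ 533.6 -288.2   82. ]
[ 510.3 -333.2   82. ] [ 508.5 -334.6   82. ]
p1 [ 523.38497076 -218.0872532 ]
(814, 540, 3)
```

View pics/ov1.png

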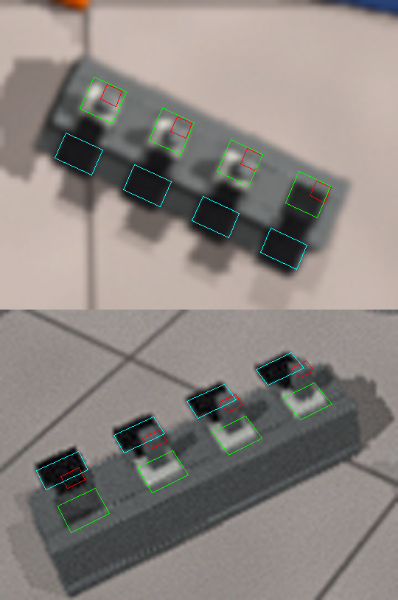

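Overlay check: my paddle boxes (cyan) lie on the paddles within about 3 mm. The body boxes sit a few mm too far from the paddles, so I take socket 2 ≈ (534,−284), paddle 2 ≈ (497,−268), row direction −114.8°. I'll go to paddle 3 first.

```bash
python3 -m pendant '[9.9,9.35,-3.5,-41.2,0, 9.9,9.35,-3.5,-41.2,0, 9.9,9.35,-3.5,-41.2,0, 9.9,9.35,-3.5,-41.2,0, 9.9,9.35,-3.5,-41.2,0, 9.9,9.35,-3.5,-41.2,0, 9.9,9.35,-3.5,-41.2,0, 9.9,9.35,-3.5,-41.2,0]' 40
```

```text
clock: 1.52
position: [401.4, -387.5, 148.6]
eef_rot: [0.152, 0.69, -0.152, 0.691]
ft_force: [0.7, -1.0, -0.2]
finger_gap: 0.002
```

```bash
python3 -m pendant '[1.2,1.15,-1,0,0, 2.42,2.3,-1.8,0,0, 2.42,2.3,-1.8,0,0, 2.42,2.3,-1.8,0,0, 2.42,2.3,-2.4,0,0, 2.42,2.3,-2.7,0,0, 2.42,2.3,-2.87,0,0, 2.42,2.3,-2.87,0,0]'; python3 -m pendant '[0,0,-0.05,0,0, 0,0,-0.1,0,0, 0,0,-0.15,0,0, 0,0,-0.15,0,0, 0,0,-0.15,0,0, 0,0,-0.15,0,0, 0,0,-0.15,0,0, 0,0,-0.15,0,0]'
```

```text
clock: 2.18
position: [472.8, -318.6, 61.4]
eef_rot: [0.152, 0.691, -0.152, 0.69]
ft_force: [-0.9, 0.3, 0.6]
finger_gap: 0.003
clock: 2.85
position: [472.9, -318.6, 57.1]
eef_rot: [0.152, 0.691, -0.152, 0.69]
ft_force: [-0.4, 0.5, 0.5]
finger_gap: -0.001
```

```bash
python3 -m pendant '[0,0,-0.03,0,0, 0,0,-0.06,0,0, 0,0,-0.1,0,0, 0,0,-0.1,0,0, 0,0,-0.1,0,0, 0,0,-0.1,0,0, 0,0,-0.1,0,0, 0,0,-0.1,0,0]'; python3 - <<'E'
from h import *
crop("scene","s2",130,190,310,340,4)
E
```

```text
clock: 3.52
position: [472.9, -318.7, 54.1]
eef_rot: [0.152, 0.691, -0.152, 0.69]
ft_force: [0.1, 0.2, 0.4]
finger_gap: -0.002
```

View pics/s2.png

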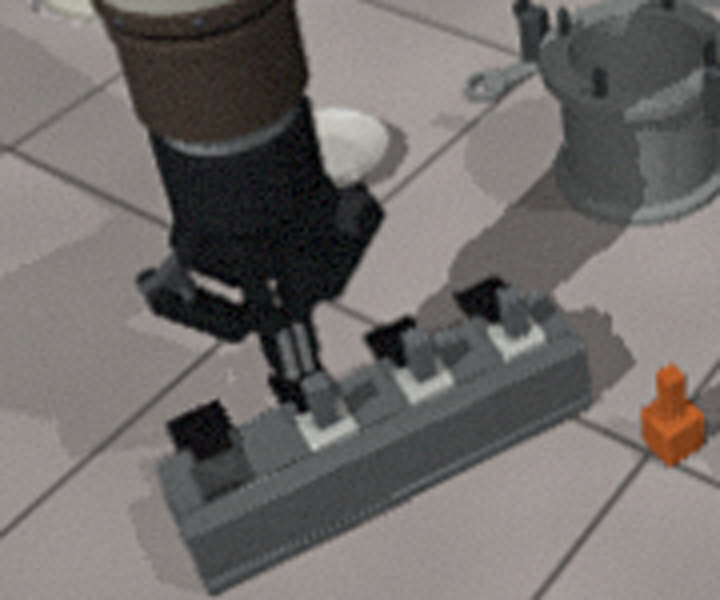

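```bash
for i in 1 2; do python3 -m pendant '[0,0,-0.03,0,0, 0,0,-0.06,0,0, 0,0,-0.1,0,0, 0,0,-0.1,0,0, 0,0,-0.1,0,0, 0,0,-0.1,0,0, 0,0,-0.1,0,0, 0,0,-0.1,0,0]'; done
```

```text
clock: 4.23
position: [473.0, -318.7, 51.1]
eef_rot: [0.152, 0.691, -0.152, 0.69]
ft_force: [-0.3, 0.4, -0.4]
finger_gap: 0.002
clock: 4.9
position: [473.0, -318.7, 48.2]
eef_rot: [0.152, 0.691, -0.152, 0.69]
ft_force: [0.2, -0.2, -0.9]
finger_gap: 0.003
```

```bash
python3 - <<'E'
from h import *
print(proj([[473,-318.7,31],[473,-318.7,48],[473,-318.7,80]],"scene"))
crop("scene","s3",160,240,240,310,8)
E
```

```text
[[205.58494471 289.52733042]
 [204.17319638 284.24711454]
 [201.42632674 273.94694685]]
```

View pics/s3.png

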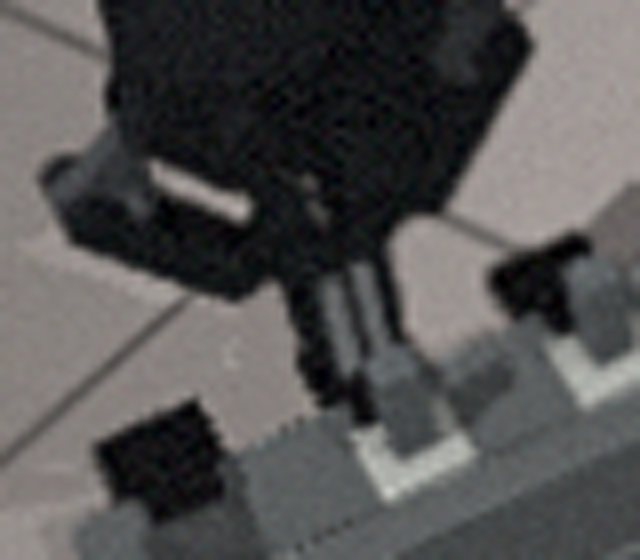

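```bash
python3 -m pendant '[0,0,0.5,0,0, 0,0,1.5,0,0, 0,0,2.3,0,0, -0.5,0,3.3,0,0, -1.5,0,3.3,0,0, -2.5,0,3.3,0,0, -2.5,0,3.3,0,0, -2.5,0,3.3,0,0]'; python3 - <<'E'
from h import *
crop("scene","s4",160,240,290,340,6)
E
```

```text
clock: 5.62
position: [396.8, -318.7, 147.7]
eef_rot: [0.153, 0.691, -0.153, 0.69]
ft_force: [-0.0, -0.6, 0.2]
finger_gap: 0.004
```

View pics/s4.png

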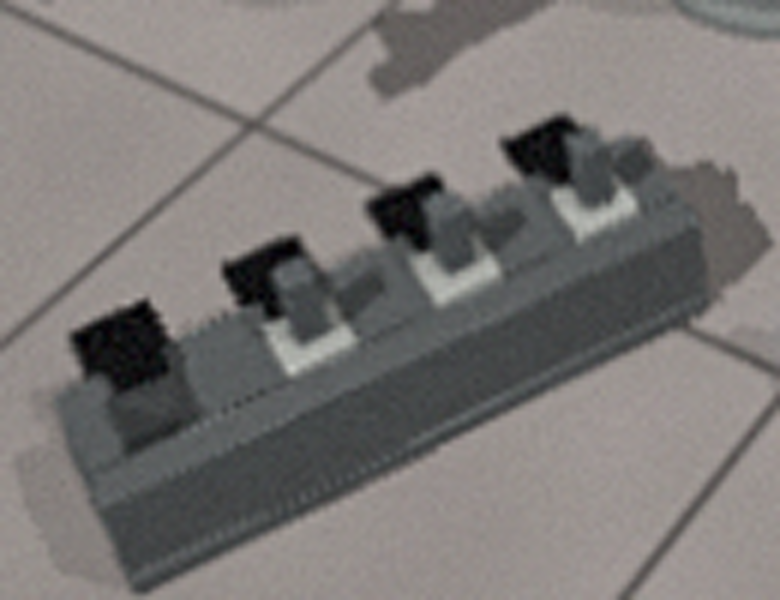

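```bash
python3 - <<'E'
from h import *
c=lambda x,y:((x+.5)/6-.5+160,(y+.5)/6-.5+240)
for nm,p in dict(p4L=(72,338),p4T=(150,300),p4R=(170,380),p4B=(110,392),p3L=(222,265),p3T=(298,238),p2L=(367,208),p2T=(437,177),p1L=(503,144),p1T=(575,116)).items(): print(nm,unproj(c(*p),47,"scene")[0][:2].round(1))
for nm,p in dict(b3n=(292,375),b3r=(355,345),b2n=(437,306),b2r=(500,274),b1n=(576,241),b1r=(637,212)).items(): print(nm,unproj(c(*p),50,"scene")[0][:2].round(1))
E
```

```text
p4L [ 434.8 -377.1]
p4T [ 446.  -350.6]
p4R [ 478.7 -373.3]
p4B [ 464.5 -387.5]
p3L [ 456.7 -325.3]
p3T [ 471.7 -301.6]
p2L [ 483.9 -277.4]
p2T [ 496.3 -252. ]
p1L [ 507.1 -225.8]
p1T [ 521.9 -199.8]
b3n [ 516.3 -352.1]
b3r [ 526.3 -331.2]
b2n [ 539.8 -303.2]
b2r [ 549.8 -280.3]
b1n [ 564. -254.]
b1r [ 574.9 -231.4]
```

```bash
python3 -m pendant '[1,0,-1,0,0, 2.2,0,-2,0,0, 2.45,0,-2.5,0,0, 2.45,0,-2.9,0,0, 2.45,0,-3.2,0,0, 2.45,0,-3.3,0,0, 2.45,0,-3.3,0,0, 2.45,0,-3.3,0,0]';  for i in 1 2 3; do python3 -m pendant '[0,0,-0.03,0,0, 0,0,-0.06,0,0, 0,0,-0.1,0,0, 0,0,-0.1,0,0, 0,0,-0.1,0,0, 0,0,-0.1,0,0, 0,0,-0.1,0,0, 0,0,-0.1,0,0]' | egrep 'pos|force'; done; python3 - <<'E'
from h import *
a=cv2.resize(r.grab_frame("top")[:,:,::-1][200:270,370:450],None,fx=7,fy=7,interpolation=2)
b=cv2.resize(r.grab_frame("scene")[:,:,::-1][250:320,165:245],None,fx=7,fy=7,interpolation=2)
cv2.imwrite("pics/two.png",cv2.resize(np.hstack([a,b]),(800,350)))
E
```

```text
clock: 6.33
position: [471.9, -319.2, 49.2]
eef_rot: [0.152, 0.69, -0.153, 0.691]
ft_force: [0.1, -0.1, 1.6]
finger_gap: -0.002
position: [472.0, -319.2, 46.3]
ft_force: [0.5, 0.1, 0.4]
position: [471.9, -319.2, 43.3]
ft_force: [-0.5, -0.5, -0.2]
position: [470.3, -318.6, 41.8]
ft_force: [-5.8, 5.6, 12.5]
```

View pics/two.png

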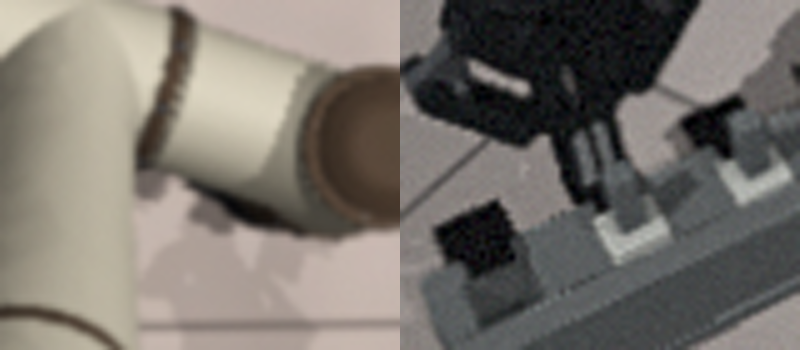

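```bash
python3 -m pendant '[0,0,0.5,0,0, 0,0,1.3,0,0, 0,0,1.7,0,0, -0.4,-0.8,1.7,0,0, -0.8,-1.67,1.5,0,0, -0.8,-1.67,0.9,0,0, -0.8,-1.67,0.5,0,0, -0.8,-1.67,0.5,0,0]'; python3 - <<'E'
from h import *
p=r.sense()["position"]; g=r.grab_frame("scene")[:,:,::-1].copy()
x0,y0,s=140,230,8
o=cv2.resize(g[y0:y0+75,x0:x0+100],None,fx=s,fy=s,interpolation=2)
pts=proj([p,p-[0,0,17],[p[0],p[1],47],[p[0],p[1],0]],"scene")
for q,c in zip(pts,[(0,0,255),(0,255,0),(255,255,0),(255,0,255)]): cv2.drawMarker(o,tuple(int(v) for v in (q+.5-[x0,y0])*s),c,0,12)
cv2.imwrite("pics/p4.png",o)
E
```

```text
clock: 9.1
position: [444.3, -368.2, 54.1]
eef_rot: [0.153, 0.693, -0.153, 0.688]
ft_force: [-0.5, -0.2, -0.5]
finger_gap: -0.001
```

View pics/p4.png

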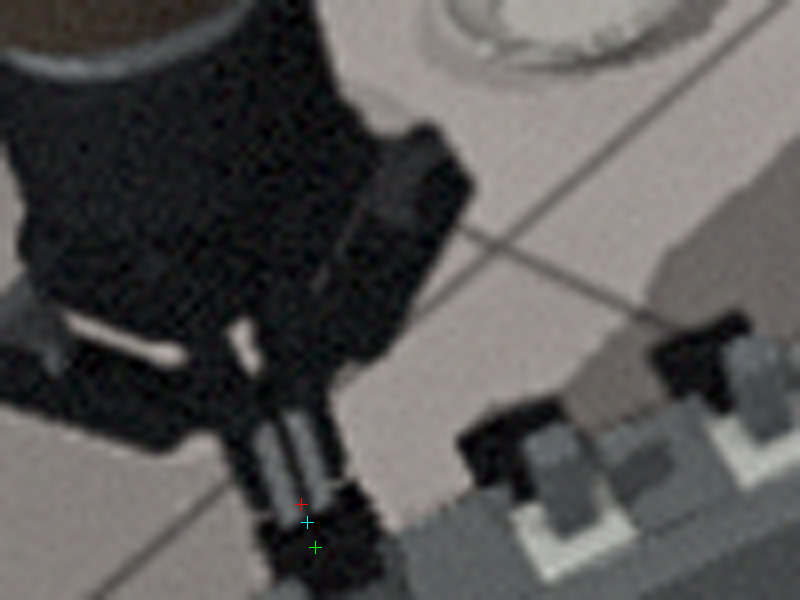

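```bash
python3 -m pendant '[0.06,0,-0.1,0,0, 0.06,0,-0.2,0,0, 0.06,0,-0.3,0,0, 0.06,0,-0.3,0,0, 0.06,0,-0.3,0,0, 0.06,0,-0.3,0,0, 0.06,0,-0.3,0,0, 0.06,0,-0.3,0,0]' | egrep 'pos|force'; for i in 1 2 3 4 5; do python3 -m pendant '[0,0,-0.03,0,0, 0,0,-0.05,0,0, 0,0,-0.05,0,0, 0,0,-0.05,0,0, 0,0,-0.05,0,0, 0,0,-0.05,0,0, 0,0,-0.05,0,0, 0,0,-0.05,0,0]' | egrep 'pos|force'; done
```

```text
position: [447.3, -368.5, 46.7]
ft_force: [0.0, -0.2, 0.2]
position: [447.3, -368.5, 45.2]
ft_force: [-0.6, -0.6, 0.5]
position: [447.3, -368.5, 43.7]
ft_force: [0.1, 1.0, -1.0]
position: [447.1, -368.5, 43.0]
ft_force: [-1.7, 1.0, 4.8]
position: [446.6, -368.3, 42.6]
ft_force: [-2.4, 1.6, 7.6]
position: [446.1, -368.1, 42.2]
ft_force: [-3.0, 2.6, 7.4]
```

```bash
python3 -m pendant '[0,0,0.5,0,0, 0,0,1.3,0,0, 0.4,0.8,1.3,0,0, 0.8,1.67,1.0,0,0, 0.8,1.67,0.6,0,0, 0.8,1.67,0.2,0,0, 0.8,1.67,0.15,0,0, 0.8,1.67,0.15,0,0]'| egrep 'pos|force'; for i in 1 2 3 4; do python3 -m pendant '[0,0,-0.05,0,0, 0,0,-0.1,0,0, 0,0,-0.13,0,0, 0,0,-0.13,0,0, 0,0,-0.13,0,0, 0,0,-0.13,0,0, 0,0,-0.13,0,0, 0,0,-0.13,0,0]' | egrep 'pos|force'; done
```

```text
position: [469.6, -317.7, 45.9]
ft_force: [0.5, 0.3, 0.5]
position: [469.5, -317.9, 42.3]
ft_force: [-2.3, 0.0, 2.6]
position: [466.7, -316.7, 39.3]
ft_force: [-7.0, 5.2, 12.9]
position: [464.3, -315.6, 36.6]
ft_force: [-5.6, 5.4, 14.6]
position: [464.3, -315.6, 36.4]
ft_force: [-6.3, 6.2, 23.1]
```

```bash
python3 -m pendant '[0,0,0.5,0,0, 0,0,1.5,0,0, 0,0,2.5,0,0, -0.5,0,3.5,0,0, -1.5,0,3.5,0,0, -2.5,0,3.5,0,0, -2.5,0,3.5,0,0, -2.5,0,3.5,0,0]'|egrep 'pos'; cat >> h.py <<'E'
def white():
    g=r.grab_frame("scene").astype(int); m=(g.min(2)>120)&(g.max(2)-g.min(2)<40)
    for nm,(x,y) in dict(c3=(211,299),c2=(235,287),c1=(259,276)).items():
        a=m[y-22:y+8,x-9:x+10]; ys,xs=np.nonzero(a); print(nm,a.sum(),(ys.min()+y-22,ys.max()+y-22,round(ys.mean()+y-22,1)) if len(ys) else None)
E
python3 - <<'E'
from h import *
white()
crop("scene","s5",160,240,290,340,6)
E
```

```text
position: [388.3, -315.5, 141.6]
c3 171 (np.int64(277), np.int64(302), np.float64(287.0))
c2 178 (np.int64(265), np.int64(290), np.float64(274.6))
c1 207 (np.int64(254), np.int64(279), np.float64(262.9))
```

View pics/s5.png

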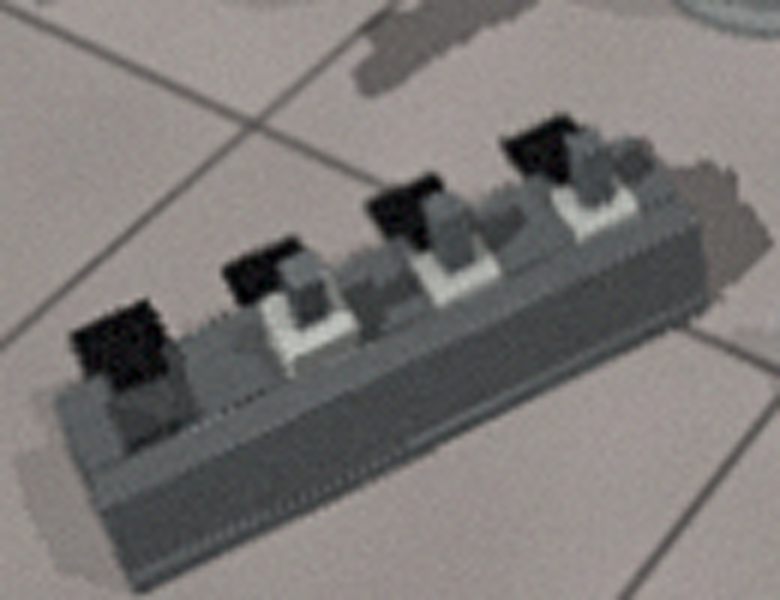

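```bash
python3 -m pendant '[-0.3,0,-1.3,0,0, -0.3,0,-2.6,0,0, -0.3,0,-3.4,0,0, -0.3,0,-3.6,0,0, -0.3,0,-3.73,0,0, -0.3,0,-3.8,0,0, -0.3,0,-3.83,0,0, -0.3,0,-3.83,0,0]'|egrep 'pos|for'; for i in 1 2 3 4; do python3 -m pendant '[0,0,-0.05,0,0, 0,0,-0.1,0,0, 0,0,-0.13,0,0, 0,0,-0.13,0,0, 0,0,-0.13,0,0, 0,0,-0.13,0,0, 0,0,-0.13,0,0, 0,0,-0.13,0,0]' | egrep 'pos|force'; done
```

```text
position: [382.4, -316.3, 27.7]
ft_force: [-0.1, 0.1, 0.1]
position: [382.4, -316.3, 23.8]
ft_force: [-0.3, 0.4, 0.3]
position: [382.4, -316.3, 20.0]
ft_force: [-0.4, 0.1, 1.2]
position: [382.5, -316.3, 16.1]
ft_force: [-0.1, 0.3, 0.2]
position: [382.5, -316.3, 12.3]
ft_force: [0.4, -0.2, 0.5]
```

```bash
for i in 1 2 3 4; do python3 -m pendant '[0,0,-0.05,0,0, 0,0,-0.1,0,0, 0,0,-0.13,0,0, 0,0,-0.13,0,0, 0,0,-0.13,0,0, 0,0,-0.13,0,0, 0,0,-0.13,0,0, 0,0,-0.13,0,0]' | egrep 'pos|force'; done
```

```text
position: [382.5, -316.3, 8.4]
ft_force: [-0.3, 0.1, -0.2]
position: [382.6, -316.4, 4.6]
ft_force: [-0.7, 0.1, -0.4]
position: [382.6, -316.4, 0.7]
ft_force: [0.2, -0.6, 0.1]
position: [382.6, -316.4, -3.2]
ft_force: [0.2, -0.3, -0.5]
```

```bash
for i in 1 2 ; do python3 -m pendant '[0,0,-0.03,0,0, 0,0,-0.06,0,0, 0,0,-0.06,0,0, 0,0,-0.06,0,0, 0,0,-0.06,0,0, 0,0,-0.06,0,0, 0,0,-0.06,0,0, 0,0,-0.06,0,0]' | egrep 'pos|force'; done; python3 - <<'E'
from h import *
s=r.sense();print(s["qpos"].round(4),s["position"])
E
```

```text
position: [382.8, -316.5, -3.7]
ft_force: [-1.6, 2.0, 10.2]
position: [382.8, -316.5, -3.8]
ft_force: [-2.4, 3.6, 15.3]
[-0.3612  0.4801 -0.5629  0.0062 -0.542  -1.645 ] [ 382.77232504 -316.46430722   -3.75043426]
```

```bash
python3 -m pendant '[0,0,1.3,0,0, 0,0,2.6,0,0, 1.2,0.5,2.6,0,0, 2.4,1.1,2.6,0,0, 3.69,1.65,2.4,0,0, 3.69,1.65,1.9,0,0, 3.69,1.65,1.6,0,0, 3.69,1.65,1.55,0,0]'| egrep 'pos|force'; for i in 1 2 3 ; do python3 -m pendant '[0,0,-0.1,0,0, 0,0,-0.15,0,0, 0,0,-0.2,0,0, 0,0,-0.2,0,0, 0,0,-0.2,0,0, 0,0,-0.2,0,0, 0,0,-0.2,0,0, 0,0,-0.2,0,0]' | egrep 'pos|force'; done
```

```text
position: [492.2, -265.9, 41.1]
ft_force: [1.4, 3.8, 3.1]
position: [488.4, -264.5, 36.6]
ft_force: [-6.3, 11.2, 13.9]
position: [488.4, -264.5, 36.1]
ft_force: [-6.6, 12.5, 31.4]
position: [488.4, -264.5, 36.0]
ft_force: [-7.0, 12.5, 32.6]
```

```bash
python3 -m pendant '[0,0,0.6,0,0, 0,0,1.2,0,0, 0.5,0.8,1.2,0,0, 0.95,1.62,1.2,0,0, 0.95,1.62,0.9,0,0, 0.95,1.62,0.5,0,0, 0.95,1.62,0.3,0,0, 0.95,1.62,0.3,0,0]'| egrep 'pos|force'; for i in 1 2 3 ; do python3 -m pendant '[0,0,-0.1,0,0, 0,0,-0.15,0,0, 0,0,-0.2,0,0, 0,0,-0.2,0,0, 0,0,-0.2,0,0, 0,0,-0.2,0,0, 0,0,-0.2,0,0, 0,0,-0.2,0,0]' | egrep 'pos|force'; done
```

```text
position: [514.8, -216.4, 43.5]
ft_force: [-1.0, 0.3, 0.3]
position: [511.6, -215.7, 38.8]
ft_force: [-7.0, 7.3, 12.2]
position: [509.4, -214.9, 35.6]
ft_force: [-7.6, 10.3, 19.1]
position: [509.3, -214.8, 35.2]
ft_force: [-9.1, 10.9, 31.8]
```

```bash
python3 -m pendant '[0,0,1,0,0, 0,0,2.2,0,40, 0.5,-0.2,2.3,0,40, 1.57,-0.64,2.3,0,40, 1.57,-0.64,2.3,0,40, 1.57,-0.64,1.5,0,40, 1.57,-0.64,0.95,0,40, 1.57,-0.64,0.9,0,40]'| egrep 'pos|force|gap'; python3 -m pendant '[0,0,0,0,30, 0,0,0,0,5, 0,0,0,0,5, 0,0,0,0,5, 0,0,0,0,5, 0,0,0,0,5, 0,0,0,0,5, 0,0,0,0,5]' 60| egrep 'pos|force|gap'
```

```text
position: [553.6, -234.2, 58.9]
ft_force: [-0.3, 1.2, -0.6]
finger_gap: 0.466
position: [553.1, -234.3, 59.0]
ft_force: [-1.5, -1.6, -3.1]
finger_gap: 0.275
```

```bash
python3 -m pendant '[0,0,0,0,5, 0,0,0,0,5, 0,0,0,0,5, 0,0,0,0,5, 0,0,0,0,5, 0,0,0,0,5, 0,0,0,0,5, 0,0,0,0,5]' 60| egrep 'pos|force|gap'; python3 - <<'E'
from h import *
crop("scene","s6",170,170,300,310,5)
E
```

```text
position: [553.1, -234.3, 59.0]
ft_force: [-1.8, -1.6, -2.7]
finger_gap: 0.272
```

View pics/s6.png

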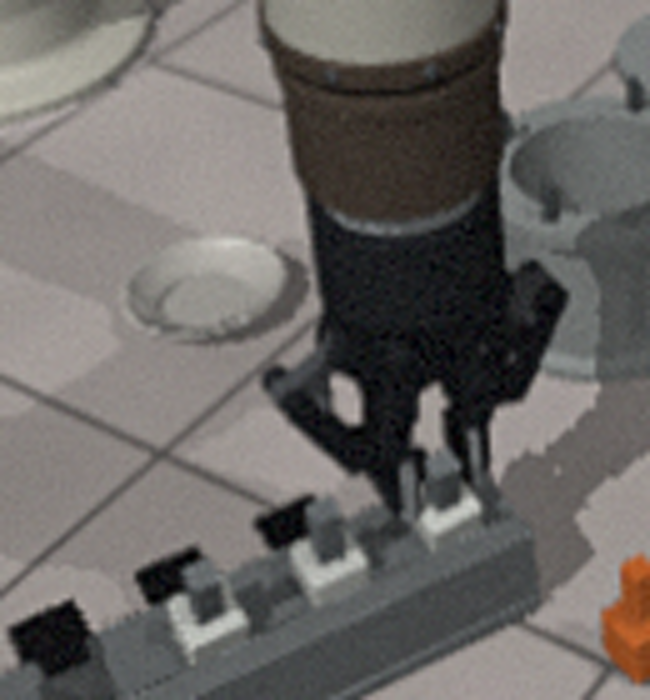

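```bash
python3 -m pendant '[0,0,0,0,40, 0,0,0,0,40, 0.03,0,0.2,0,40, 0.05,0,0.5,0,40, 0.05,0,0.5,0,40, 0.05,0,0.5,0,30, 0.05,0,0.5,0,5, 0.05,0,0.5,0,5]' 60| egrep 'pos|force|gap'; python3 -m pendant '[0,0,0,0,5, 0,0,0,0,5, 0,0,0,0,5, 0,0,0,0,5, 0,0,0,0,5, 0,0,0,0,5, 0,0,0,0,5, 0,0,0,0,5]' 60| egrep 'pos|force|gap'
```

```text
position: [554.5, -234.2, 74.1]
ft_force: [-1.0, -0.1, 1.0]
finger_gap: 0.117
position: [554.5, -234.2, 74.0]
ft_force: [0.4, 1.2, 1.1]
finger_gap: 0.116
```

```bash
python3 -m pendant '[0,0,0.3,0,5, 0,0,0.9,0,5, 0,0,1.7,0,5, 0,0,2.6,0,5, 0,0,3.5,0,5, -0.3,0.8,3.5,5,5, -0.6,1.8,3.5,10,5, -1,2.9,3.5,15,5]' 60| egrep 'pos|force|gap'; python3 -m pendant '[-0.4,1.2,0,5,5, -0.8,2.3,0,10,5, -1.1,3.2,0,10,5, -1.25,3.8,0,10,5, -1.29,3.95,0,10,5, -1.29,3.96,0,10,5, -1.29,3.96,0,10,5, -1.29,3.96,0,10,5]' 60| egrep 'pos|rot|force|gap'
```

```text
position: [524.3, -147.0, 179.6]
ft_force: [0.5, 1.2, 0.1]
finger_gap: 0.115
position: [485.8, -29.0, 179.7]
eef_rot: [-0.004, 0.72, -0.001, 0.693]
ft_force: [0.2, 0.2, -0.2]
finger_gap: 0.115
```

```bash
python3 -m pendant '[0,0,-0.8,0,5, 0,0,-1.7,0,5, 0,0,-2.6,0,5, 0,0,-3.3,0,5, 0,0,-3.65,0,5, 0,0,-3.75,0,5, 0,0,-3.75,0,5, 0,0,-3.75,0,5]' 60| egrep 'pos|force|gap'; python3 -m pendant '[0,0,0,0,20, 0,0,0,0,22, 0,0,0,0,22, 0,0,0,0,22, 0,0,0.7,0,22, 0,0,1.8,0,22, 0,0,2.8,0,22, 0,0,3.3,0,22]' 60| egrep 'pos|rot|force|gap'
```

```text
position: [486.5, -29.5, 67.6]
ft_force: [-0.4, 0.1, -0.4]
finger_gap: 0.116
position: [488.4, -29.3, 170.6]
eef_rot: [-0.004, 0.718, -0.001, 0.696]
ft_force: [0.2, 0.1, 0.8]
finger_gap: 0.255
```

```bash
python3 -m pendant '[0.2,-1.3,0,-5,40, 0.4,-2.6,0,-10,40, 0.6,-3.9,0,-15,40, 0.8,-5.2,0,-20,40, 1,-6.5,-0.5,-25,40, 1.25,-7.6,-1,-25,40, 1.4,-8.4,-1.6,-25,40, 1.42,-8.52,-1.6,-25,40]' | egrep 'pos|rot|force|gap'; python3 - <<'E'
from h import *
s=r.sense();p=s["position"];print(((np.array([531,-285,74])-p)/30).round(2))
E
```

```text
position: [529.1, -287.7, 118.6]
eef_rot: [0.154, 0.703, -0.153, 0.677]
ft_force: [0.8, 0.1, -1.1]
finger_gap: 0.464
[ 0.06  0.09 -1.49]
```

```bash
python3 -m pendant '[0.06,0.09,-0.6,0,40, 0.06,0.09,-1.3,0,40, 0.06,0.09,-1.49,0,40, 0.06,0.09,-1.49,0,40, 0.06,0.09,-1.49,0,25, 0.06,0.09,-1.49,0,5, 0.06,0.09,-1.49,0,5, 0.06,0.09,-1.49,0,5]' 60| egrep 'pos|rot|force|gap'; python3 -m pendant '[0,0,0,0,5, 0,0,0.3,0,5, 0,0,0.9,0,5, 0,0,1.7,0,5, 0,0,2.6,0,5, 0,0,3.5,0,5, 0,0,3.5,0,5, 0,0,3.5,0,5]' 60| egrep 'pos|rot|force|gap'
```

```text
position: [532.1, -285.0, 75.7]
eef_rot: [0.153, 0.702, -0.153, 0.678]
ft_force: [0.2, 0.8, 3.2]
finger_gap: 0.119
position: [532.9, -285.2, 183.3]
eef_rot: [0.153, 0.701, -0.153, 0.68]
ft_force: [-0.0, 1.0, -1.1]
finger_gap: 0.119
```

```bash
python3 -m pendant '[0,0.7,0,-5,5, -0.1,1.9,0,-10,5, -0.2,3.1,0,-15,5, -0.3,4.2,0,-20,5, -0.4,5.2,0,-25,5, -0.4,6,0,-30,5, -0.4,6,0,-30,5, -0.4,6,0,-30,5]' 60| egrep 'pos|rot|gap'; python3 -m pendant '[-0.06,0.5,0,-5,5, -0.12,1.2,0,-5,5, -0.12,1.8,0,-5,5, -0.12,1.95,0,-5,5, -0.12,1.95,-1,-5,5, -0.12,1.95,-2,-5,5, -0.12,1.95,-2,-5,5, -0.12,1.95,-2,-5,5]' 60| egrep 'pos|rot|force|gap'
```

```text
position: [520.1, -104.2, 182.5]
eef_rot: [0.328, 0.638, -0.323, 0.617]
finger_gap: 0.116
position: [515.5, -46.9, 121.3]
eef_rot: [0.355, 0.624, -0.351, 0.601]
ft_force: [0.2, 0.8, 1.0]
finger_gap: 0.118
```

```bash
python3 -m pendant '[0.05,0,-0.4,0,5, 0.05,0,-0.8,0,5, 0.05,0,-1.2,0,5, 0.05,0,-1.5,0,5, 0.05,0,-1.7,0,5, 0.05,0,-1.75,0,5, 0.05,0,-1.75,0,5, 0.05,0,-1.75,0,5]' 60| egrep 'pos|rot|force|gap'; python3 -m pendant '[0,0,0,0,20, 0,0,0,0,22, 0,0,0,0,22, 0,0,0.7,0,22, 0,0,1.8,0,22, 0,0,2.8,0,22, 0,0,2.8,0,22, 0,0,2.8,0,22]' 60| egrep 'pos|rot|force|gap'
```

```text
position: [517.6, -46.9, 69.5]
eef_rot: [0.355, 0.624, -0.351, 0.602]
ft_force: [-0.7, 0.0, -0.0]
finger_gap: 0.117
position: [518.8, -46.7, 155.7]
eef_rot: [0.356, 0.623, -0.349, 0.603]
ft_force: [0.2, -0.3, -0.0]
finger_gap: 0.257
```

```bash
python3 -m pendant '[0,-1.3,0.3,5,40, -0.1,-2.6,0.3,10,40, -0.2,-3.9,0,15,40, -0.2,-5.2,0,20,40, -0.3,-6.5,0,25,40, -0.3,-7.7,0,30,40, -0.3,-7.7,0,35,40, -0.3,-7.7,0,35,40]' | egrep 'pos|rot|gap';  python3 -m pendant '[0,-1,-0.3,0,40, 0,-1.8,-0.6,0,40, 0,-1.94,-1.2,0,40, 0,-1.94,-1.2,0,40, 0,-1.94,-1.2,0,40, 0,-1.94,-1.2,0,40, 0,-1.94,-1.2,0,40, 0,-1.94,-1.2,0,40]' | egrep 'pos|rot|gap'
```

```text
position: [508.5, -279.2, 153.8]
eef_rot: [0.153, 0.702, -0.153, 0.679]
finger_gap: 0.469
position: [509.2, -336.7, 119.0]
eef_rot: [0.153, 0.701, -0.152, 0.68]
finger_gap: 0.469
```

```bash
python3 -m pendant '[-0.04,0.03,-0.6,0,40, -0.04,0.03,-1.3,0,40, -0.04,0.03,-1.5,0,40, -0.04,0.03,-1.5,0,40, -0.04,0.03,-1.5,0,25, -0.04,0.03,-1.5,0,5, -0.04,0.03,-1.5,0,5, -0.04,0.03,-1.5,0,5]' 60| egrep 'pos|rot|force|gap'; python3 -m pendant '[0,0,0,0,5, 0,0,0.3,0,5, 0,0,0.9,0,5, 0,0,1.7,0,5, 0,0,2.6,0,5, 0,0,3.6,0,5, 0,0,3.6,0,5, 0,0,3.6,0,5]' 60| egrep 'pos|rot|force|gap'
```

```text
position: [508.9, -336.1, 75.5]
eef_rot: [0.153, 0.7, -0.152, 0.68]
ft_force: [-0.4, 1.1, 4.4]
finger_gap: 0.117
position: [510.0, -336.6, 186.6]
eef_rot: [0.152, 0.698, -0.153, 0.682]
ft_force: [-0.9, -0.4, -1.3]
finger_gap: 0.117
```

```bash
python3 -m pendant '[0,0.8,0,7,5, 0.1,2,0,14,5, 0.1,3.2,0,21,5, 0.1,4.4,0,28,5, 0.1,5.4,0,35,5, 0.1,6.2,0,42,5, 0.1,6.3,0,45,5, 0.1,6.3,0,45,5]' 60| egrep 'pos|rot|gap'; python3 -m pendant '[0,0.8,0,7,5, 0.1,2,0,14,5, 0.12,3.2,0,21,5, 0.12,4.1,0,28,5, 0.12,4.5,0,35,5, 0.12,4.58,0,40,5, 0.12,4.58,0,40,5, 0.12,4.58,0,40,5]' 60| egrep 'pos|rot|force|gap'
python3 - <<'E'
from h import *
for n in("top","scene"): cv2.imwrite(f"pics/mid_{n}.png",r.grab_frame(n)[:,:,::-1])
p=r.sense()["position"]; print(((np.array([517.3,-10.3,68])-p)/30).round(2))
E
```

```text
position: [512.1, -146.0, 185.8]
eef_rot: [-0.128, 0.704, 0.122, 0.688]
finger_gap: 0.116
position: [515.4, -9.2, 185.2]
eef_rot: [-0.359, 0.619, 0.348, 0.605]
ft_force: [-0.3, -0.1, -0.3]
finger_gap: 0.114
[ 0.06 -0.03 -3.91]
```

```bash
python3 -m pendant '[0.06,-0.03,-1,0,5, 0.06,-0.03,-2,0,5, 0.06,-0.03,-2.6,0,5, 0.06,-0.03,-3.1,0,5, 0.06,-0.03,-3.5,0,5, 0.06,-0.03,-3.8,0,5, 0.06,-0.03,-3.9,0,5, 0.06,-0.03,-3.9,0,5]' 60| egrep 'pos|rot|force|gap'; python3 -m pendant '[0,0,0,0,20, 0,0,0,0,22, 0,0,0,0,22, 0,0,0.7,0,22, 0,0,1.8,0,22, 0,0,2.8,0,22, 0,0,3.3,0,22, 0,0,3.3,0,22]' 60| egrep 'pos|rot|force|gap'
```

```text
position: [518.3, -10.6, 68.7]
eef_rot: [-0.359, 0.619, 0.348, 0.606]
ft_force: [1.0, 1.8, 2.6]
finger_gap: 0.118
position: [520.6, -10.4, 172.7]
eef_rot: [-0.36, 0.616, 0.347, 0.609]
ft_force: [1.2, 0.1, 0.6]
finger_gap: 0.257
```

```bash
python3 -m pendant '[-0.5,-0.5,1,0,40, -1.3,-1.3,1,0,40, -2.2,-2.3,1,0,40, -3,-3.3,1,0,40, -3.8,-4.3,1,0,40, -4,-4.8,1,0,40, -4,-4.8,1,0,40, -4,-4.8,1,0,40]' | egrep 'pos|rot'; python3 - <<'E'
from h import *
f=r.grab_frame("top")[:,:,::-1].copy(); g=r.grab_frame("scene")[:,:,::-1].copy()
for d in r.regions_of("knob_b","top"): print(round(d["confidence"],2),d["point"],d["pixels"].sum(),unproj(d["point"],20,"top")[0].round(0))
A=cv2.resize(rect(f,(506.8,-28.5),105,150,2.5),(380,380)); B=cv2.resize(rect(f,(608.8,241.3),8,150,2.5),(380,380))
S=cv2.resize(g[110:260,180:410],None,fx=1.6,fy=1.6,interpolation=2)[:, :380]; 
T=cv2.resize(f[130:290,180:440],None,fx=1.45,fy=1.45,interpolation=2)[:,:380]
S=cv2.resize(g[160:245,250:345],(380,210),interpolation=2);T=cv2.resize(f[150:290,180:430],(380,210),interpolation=2)
cv2.imwrite("pics/chk.png",np.hstack([np.vstack([A,S]),np.vstack([B,T])]))
E
```

```text
position: [399.7, -155.0, 202.5]
eef_rot: [-0.36, 0.616, 0.346, 0.609]
0.95 [245.6, 195.0] 987 [607. 233.  20.]
0.92 [200.1, 226.8] 1064 [500. 383.  20.]
0.79 [254.3, 250.3] 1079 [423. 201.  20.]
```

View pics/chk.png

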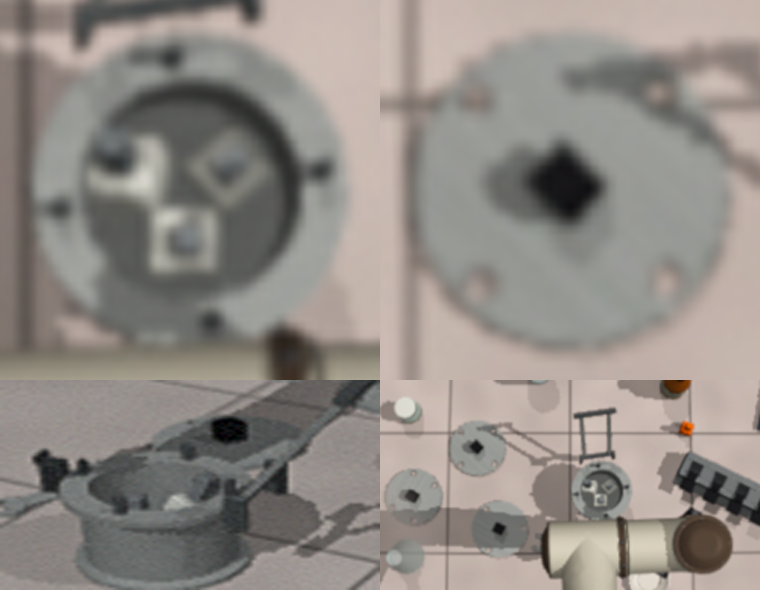

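All three cartridges stand in the pot. Flange a has been knocked to about (423,203), still clear of the pot. Flange b is unmoved at (608.3,241), yaw 46.2°; pot yaw is 8.1°.

```bash
python3 -m pendant '[0.4,0.8,0,-3,60, 1,2,0,-6,60, 1.6,3.2,0,-9,60, 2.2,4.4,0,-12,60, 2.8,5.6,0,-12,60, 3.3,6.6,0,-12,60, 3.5,7,0,-12,60, 3.5,7,0,-12,60]' | egrep 'pos|rot'; python3 - <<'E'
from h import *
from scipy.spatial.transform import Rotation as R
s=r.sense();p=s["position"];M=R.from_quat(s["eef_rot"]).as_matrix();print(((np.array([608.3,241,12])-p)/30).round(2),np.degrees(np.arctan2(M[1,1],M[0,1])),M[:,0].round(3))
E
```

```text
position: [507.4, 59.7, 201.7]
eef_rot: [-0.296, 0.649, 0.283, 0.641]
[ 3.36  6.04 -6.32] 138.3460560916942 [-0.003 -0.021 -1.   ]
```

```bash
python3 -m pendant '[0.6,1.1,0,-2.1,50, 1.2,2.2,0,-2.1,50, 1.8,3.3,-0.3,-2.1,50, 2.4,4.4,-0.8,-2.1,50, 3,5.4,-1.5,-2.1,50, 3.36,6.04,-2.5,-2.1,50, 3.36,6.04,-3.5,-2.1,50, 3.36,6.04,-3.5,-2.1,50]' | egrep 'pos|rot'; python3 - <<'E'
from h import *
from scipy.spatial.transform import Rotation as R
s=r.sense();p=s["position"];M=R.from_quat(s["eef_rot"]).as_matrix();print(((np.array([608.3,241,12])-p)/30).round(2),np.degrees(np.arctan2(M[1,1],M[0,1])),M[:,0].round(3))
E
```

```text
position: [603.9, 239.4, 88.8]
eef_rot: [-0.284, 0.66, 0.271, 0.641]
[ 0.15  0.05 -2.56] 136.22026384900892 [-0.018 -0.028 -0.999]
```

```bash
python3 -m pendant '[0.15,0.05,-0.8,0,50, 0.15,0.05,-1.6,0,50, 0.15,0.05,-2.2,0,50, 0.15,0.05,-2.5,0,50, 0.15,0.05,-2.56,0,50, 0.15,0.05,-2.56,0,50, 0.15,0.05,-2.56,0,50, 0.15,0.05,-2.56,0,50]' | egrep 'pos|rot|for'; python3 -m pendant '[0,0,0,0,30, 0,0,0,0,20, 0,0,0,0,10, 0,0,0,0,10, 0,0,0,0,10, 0,0,0,0,10, 0,0,0,0,10, 0,0,0,0,10]' 90| egrep 'pos|rot|for|gap'
```

```text
position: [609.4, 241.4, 14.0]
eef_rot: [-0.284, 0.659, 0.271, 0.642]
ft_force: [-0.2, 0.4, -0.0]
position: [610.1, 241.7, 15.7]
eef_rot: [-0.284, 0.658, 0.271, 0.642]
ft_force: [-1.1, -0.4, 5.7]
finger_gap: 0.233
```

```bash
python3 -m pendant '[0,0,0.2,0,10, 0,0,0.8,0,10, 0,0,1.6,0,10, 0,0,2.5,0,10, 0,0,3.5,0,10, 0,0,4.6,0,10, 0,0,5.5,0,10, 0,0,5.5,0,10]' 100| egrep 'pos|rot|for|gap'; python3 -m pendant '[-0.3,-0.3,0,-3,10, -0.9,-0.9,0,-8,10, -1.6,-1.6,0,-13,10, -2.3,-2.4,0,-18,10, -2.9,-3.2,0,-23,10, -3.3,-3.8,0,-28,10, -3.4,-4,0,-30,10, -3.4,-4,0,-30,10]'| egrep 'pos|rot|for|gap'
```

```text
position: [613.1, 243.1, 187.8]
eef_rot: [-0.284, 0.653, 0.272, 0.647]
ft_force: [0.1, -0.4, -1.1]
finger_gap: 0.224
position: [508.9, 121.3, 186.9]
eef_rot: [-0.105, 0.706, 0.094, 0.694]
ft_force: [0.3, 0.5, -3.5]
finger_gap: 0.23
```

```bash
python3 -m pendant '[0,-0.4,0,-2,10, 0,-1.2,0,-5,10, 0,-2.2,0,-8,10, 0,-3.2,0,-8,10, 0,-4.1,0,-8,10, 0,-4.7,0,-8,10, 0,-4.98,0,-8,10, 0,-4.98,0,-8,10]'| egrep 'pos|rot|for|gap'; python3 - <<'E'
from h import *
from scipy.spatial.transform import Rotation as R
s=r.sense();p=s["position"];M=R.from_quat(s["eef_rot"]).as_matrix();print(p,np.degrees(np.arctan2(M[1,1],M[0,1])),M[:,0].round(3),s["ft_force"])
E
```

```text
position: [508.8, -29.5, 186.1]
eef_rot: [-0.054, 0.712, 0.045, 0.699]
ft_force: [-0.4, 1.4, -3.2]
finger_gap: 0.23
[508.82089084 -29.45031949 186.13811015] 98.03969704107686 [-0.018 -0.015 -1.   ] [-0.35526861  1.38101137 -3.24292334]
```

```bash
python3 -m pendant '[0,0.05,-0.4,0,10, 0,0.05,-0.9,0,10, 0,0.05,-1.3,0,10, 0,0.05,-1.5,0,10, 0,0.05,-1.53,0,10, 0,0.05,-1.53,0,10, 0,0.05,-1.53,0,10, 0,0.05,-1.53,0,10]'| egrep 'pos|rot|for|gap'; python3 - <<'E'
from h import *
g=r.grab_frame("scene")[:,:,::-1]; f=r.grab_frame("top")[:,:,::-1]
a=cv2.resize(g[150:240,245:345],(500,450),interpolation=2); b=cv2.resize(f[190:265,285:365],(298,280),interpolation=2)
b=cv2.copyMakeBorder(b,0,170,0,0,0); cv2.imwrite("pics/seat.png",np.hstack([a,b]))
E
for i in 1 2; do python3 -m pendant '[0,0,-0.05,0,10, 0,0,-0.1,0,10, 0,0,-0.13,0,10, 0,0,-0.13,0,10, 0,0,-0.13,0,10, 0,0,-0.13,0,10, 0,0,-0.13,0,10, 0,0,-0.13,0,10]'| egrep 'pos|for|gap'; done
```

```text
position: [509.5, -27.6, 141.1]
eef_rot: [-0.055, 0.711, 0.045, 0.699]
ft_force: [0.2, 0.7, -1.5]
finger_gap: 0.23
position: [509.3, -27.8, 137.1]
ft_force: [0.5, -1.0, -3.3]
finger_gap: 0.229
position: [509.4, -27.7, 133.2]
ft_force: [0.2, 0.7, -2.5]
finger_gap: 0.222
```

```bash
for i in 1 2 3; do python3 -m pendant '[0,0,-0.05,0,10, 0,0,-0.1,0,10, 0,0,-0.13,0,10, 0,0,-0.13,0,10, 0,0,-0.13,0,10, 0,0,-0.13,0,10, 0,0,-0.13,0,10, 0,0,-0.13,0,10]'| egrep 'pos|for|gap'; done
```

```text
position: [509.4, -27.7, 129.4]
ft_force: [-0.1, 0.2, -3.2]
finger_gap: 0.225
position: [509.4, -27.7, 125.5]
ft_force: [-0.4, -0.5, -2.2]
finger_gap: 0.228
position: [509.5, -27.7, 121.7]
ft_force: [-0.3, -0.0, -2.4]
finger_gap: 0.231
```

```bash
for i in 1 2 3; do python3 -m pendant '[0,0,-0.05,0,10, 0,0,-0.08,0,10, 0,0,-0.1,0,10, 0,0,-0.1,0,10, 0,0,-0.1,0,10, 0,0,-0.1,0,10, 0,0,-0.1,0,10, 0,0,-0.1,0,10]'| egrep 'pos|for|gap'; done
```

```text
position: [509.5, -27.7, 118.7]
ft_force: [0.3, -0.2, -3.1]
finger_gap: 0.228
position: [509.7, -27.7, 116.0]
ft_force: [-1.0, -0.5, 1.4]
finger_gap: 0.228
position: [509.9, -27.8, 115.7]
ft_force: [-5.7, 1.5, 15.6]
finger_gap: 0.231
```

```bash
python3 -m pendant '[0,0,0,0,30, 0,0,0,0,40, 0,0,0,0,40, 0,0,0.3,0,40, 0,0,1.2,0,40, -0.5,0,2.2,0,40, -1,0,3.2,0,40, -1,0,3.2,0,40]'| egrep 'pos|rot|for|gap'; python3 - <<'E'
from h import *
y=np.radians(8.1); ex=np.array([np.cos(y),np.sin(y)]); H=np.array([506.9,-28.3])+72*ex
t=np.array([(418.5)/2.96-.5+180,96.5/2.96-.5+140]); s=np.array([515.5/2.7-.5+150,111.5/2.7-.5+120])
print(t,s)
for q in (1.9,2.0,2.05,2.1,2.15,2.2):
    P=np.r_[H-146*np.cos(q)*ex,120+146*np.sin(q)]; print(q,P.round(1),(proj(P,"top")[0]-t).round(2),(proj(P,"scene")[0]-s).round(2))
E
```

```text
position: [481.5, -27.7, 218.0]
eef_rot: [-0.055, 0.707, 0.046, 0.704]
ft_force: [0.2, 0.9, 0.9]
finger_gap: 0.467
[320.88513514 172.10135135] [340.42592593 160.7962963 ]
1.9 [624.9 -11.5 258.2] [0.87 5.37] [-7.02 -5.27]
2.0 [638.3  -9.6 252.8] [0.1  1.01] [-1.4  -2.12]
2.05 [644.8  -8.7 249.6] [-0.28 -1.04] [ 1.32 -0.36]
2.1 [651.2  -7.8 246. ] [-0.65 -3.  ] [3.96 1.5 ]
2.15 [657.3  -6.9 242.2] [-1.01 -4.86] [6.52 3.48]
2.2 [663.2  -6.  238. ] [-1.36 -6.62] [8.98 5.55]
```

```bash
python3 - <<'E'
from h import *
from scipy.spatial.transform import Rotation as R
g=r.grab_frame("scene")[:,:,::-1]; f=r.grab_frame("top")[:,:,::-1]
a=cv2.resize(g[150:250,245:355],(495,450),interpolation=2); b=cv2.resize(f[150:255,280:370],(300,350),interpolation=2)
b=cv2.copyMakeBorder(b,0,100,0,0,0); cv2.imwrite("pics/seat2.png",np.hstack([a,b]))
E
```

```text
(no output)
```

View pics/seat2.png

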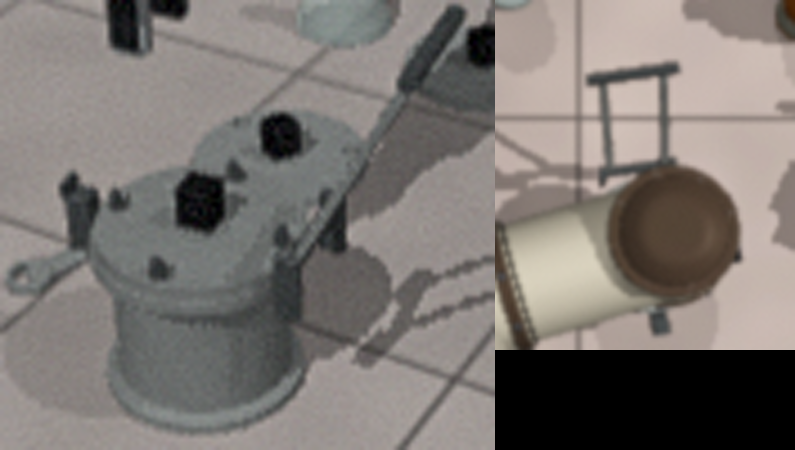

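Lid flange sits flush on the rim with all four studs through its holes, at about (120,200), (160,268), (235,172) and (281,236) in the crop. The hasp is at q≈2.03, with its bar at about (642,−9,251). I'll pinch the bar and swing it.

```bash
python3 -m pendant '[0,0,1,7,45, 0,0,2,14,45, 0,0,2.6,21,45, 0.6,0.1,2.6,28,45, 1.3,0.2,2.6,35,45, 2,0.3,2.6,42,45, 2.2,0.3,2.6,45,45, 2.2,0.3,2.6,45,45]'| egrep 'pos|rot|for|gap'; python3 -m pendant '[0.5,0,0,7,45, 1.1,0.1,0,14,45, 1.8,0.2,0,21,45, 2.5,0.3,0,28,45, 3,0.3,0,35,45, 3.15,0.32,0,42,45, 3.15,0.32,0,45,45, 3.15,0.32,0,45,45]'| egrep 'pos|rot|for|gap'; python3 - <<'E'
from h import *
from scipy.spatial.transform import Rotation as R
s=r.sense();p=s["position"];M=R.from_quat(s["eef_rot"]).as_matrix();print(((np.array([642,-9,242])-p)/30).round(2),np.degrees(np.arctan2(M[1,1],M[0,1])),M[:,0].round(3),s["qpos"].round(2))
E
```

```text
position: [547.4, -18.4, 288.9]
eef_rot: [-0.322, 0.636, 0.311, 0.629]
ft_force: [-0.9, 0.6, -0.7]
finger_gap: 0.529
position: [641.5, -9.0, 287.3]
eef_rot: [0.54, -0.465, -0.528, -0.462]
ft_force: [0.4, 1.0, 0.4]
finger_gap: 0.524
[ 0.02 -0.   -1.51] -171.9232243869478 [ 0.009 -0.014 -1.   ] [ 0.25  0.38  0.14  0.02 -1.33 -0.11]
```

```bash
python3 -m pendant '[0,0,-0.3,0,45, 0,0,-0.7,0,45, 0,0,-1.1,0,45, 0,0,-1.4,0,45, 0,0,-1.5,0,45, 0,0,-1.5,0,45, 0,0,-1.5,0,45, 0,0,-1.5,0,45]'| egrep 'pos|for|gap'; python3 -m pendant '[0,0,0,0,30, 0,0,0,0,15, 0,0,0,0,3, 0,0,0,0,3, 0,0,0,0,3, 0,0,0,0,3, 0,0,0,0,3, 0,0,0,0,3]' 30| egrep 'pos|for|gap'
```

```text
position: [641.8, -8.9, 243.1]
ft_force: [-0.2, -0.5, 0.9]
finger_gap: 0.525
position: [642.3, -8.9, 243.6]
ft_force: [0.5, 0.5, 2.4]
finger_gap: 0.112
```

```bash
python3 -m pendant '[-0.3,-0.04,0.12,0,3, -0.58,-0.08,0.24,0,3, -1.04,-0.15,0.38,0,3, -1.51,-0.22,0.46,0,3, -2.14,-0.3,0.5,0,3, -2.67,-0.38,0.47,0,3, -3.19,-0.45,0.39,0,3, -3.19,-0.45,0.39,0,3]' 30| egrep 'pos|for|gap'
```

```text
position: [543.9, -23.2, 257.6]
ft_force: [-2.3, 0.2, 8.3]
finger_gap: 0.108
```

```bash
python3 -m pendant '[-0.3,-0.04,-0.13,0,3, -0.6,-0.09,-0.25,0,3, -1.25,-0.18,-0.6,0,3, -1.85,-0.26,-1.0,0,3, -2.38,-0.34,-1.5,0,3, -2.83,-0.4,-2.07,0,3, -3.19,-0.45,-2.7,0,3, -3.19,-0.45,-2.7,0,3]' 30| egrep 'pos|rot|for|gap'
```

```text
position: [445.2, -37.6, 174.3]
eef_rot: [0.54, -0.465, -0.528, -0.462]
ft_force: [2.9, -0.2, -1.4]
finger_gap: 0.104
```

```bash
python3 -m pendant '[-0.12,-0.02,-0.3,0,3, -0.2,-0.03,-0.6,0,3, -0.29,-0.04,-0.9,0,3, -0.29,-0.04,-1.05,0,3, -0.29,-0.04,-1.05,0,3, -0.29,-0.04,-1.05,0,3, -0.29,-0.04,-1.05,0,25, -0.29,-0.04,-1.05,0,30]' 30| egrep 'pos|rot|for|gap'; python3 -m pendant '[0,0,0,0,30, 0,0,0,0,30, 0,0,0.4,0,30, 0,0,1,0,30, 0,0,1,0,0, 0,0,1,0,0, 0,0,1,0,0, 0,0,1,0,0]' 40| egrep 'pos|for|gap'; python3 - <<'E'
from h import *
g=r.grab_frame("scene")[:,:,::-1]; cv2.imwrite("pics/h1.png",g)
for n in ("scene",):
  for d in r.regions_of("bar_b",n): print(round(d["confidence"],2),d["point"],d["pixels"].sum())
y=np.radians(8.1); ex=np.array([np.cos(y),np.sin(y)]); H=np.array([506.9,-28.3])+72*ex
for q in (0,.1,.2,.4): print(q,proj(np.r_[H-146*np.cos(q)*ex,120+146*np.sin(q)],"scene"))
E
```

```text
position: [436.6, -38.7, 143.2]
eef_rot: [0.54, -0.465, -0.528, -0.462]
ft_force: [0.7, 1.4, 0.2]
finger_gap: 0.347
position: [436.0, -38.8, 172.4]
ft_force: [0.0, -0.9, -0.3]
finger_gap: 0.002
0.74 [275.1, 196.6] 318
0 [[263.09074814 189.39936214]]
0.1 [[262.84083474 184.79831419]]
0.2 [[263.08963505 180.27155672]]
0.4 [[265.12545904 171.61610295]]
```

```bash
python3 -m pendant '[-0.08,0,-0.5,0,0, -0.08,0,-1,0,0, -0.08,0,-1.3,0,0, -0.08,0,-1.48,0,0, -0.08,0,-1.48,0,0, -0.08,0,-1.48,0,0, -0.08,0,-1.48,0,0, -0.08,0,-1.48,0,0]'| egrep 'pos|for|gap'; for i in 1 2 3; do python3 -m pendant '[0,0,-0.05,0,0, 0,0,-0.1,0,0, 0,0,-0.13,0,0, 0,0,-0.13,0,0, 0,0,-0.13,0,0, 0,0,-0.13,0,0, 0,0,-0.13,0,0, 0,0,-0.13,0,0]'| egrep 'pos|for'; done
```

```text
position: [434.3, -38.7, 128.7]
ft_force: [0.0, 0.4, -0.2]
finger_gap: -0.0
position: [434.3, -38.6, 124.8]
ft_force: [-0.3, 0.6, -0.5]
position: [434.4, -38.7, 121.6]
ft_force: [-1.6, 1.8, 6.9]
position: [434.7, -38.7, 121.0]
ft_force: [-10.3, 3.9, 27.0]
```

```bash
python3 -m pendant '[0,0,0.5,0,0, 0,0,1.7,0,0, 0,0,2.9,0,0, 0,-1.2,3.5,0,0, -0.3,-2.4,3.5,0,0, -0.6,-3.6,3.5,0,0, -0.6,-4.5,3.5,0,0, -0.6,-4.5,3.5,0,0]'| egrep 'clock|pos'; python3 -m pendant '[0,-1,0,0,0, 0,-2,0,0,0, 0,-2.5,0,0,0, 0,-2.5,0,0,0, 0,-2.5,0,0,0, 0,-2.5,0,0,0, 0,-2.5,0,0,0, 0,-2.5,0,0,0]'| egrep 'clock|pos'; python3 - <<'E'
from h import *
g=r.grab_frame("scene")[:,:,::-1]; f=r.grab_frame("top")[:,:,::-1]
a=cv2.resize(g[145:265,235:355],(480,480),interpolation=2); b=cv2.resize(f[170:290,180:370],(320,202),interpolation=2);c=cv2.resize(g[100:340,150:450],(320,256),interpolation=2)
b=np.vstack([b,c,np.zeros((22,320,3),np.uint8)]); cv2.imwrite("pics/fin.png",np.hstack([a,b]))
E
```

```text
clock: 67.18
position: [416.0, -176.8, 225.9]
clock: 67.85
position: [416.1, -251.0, 226.0]
```

View pics/fin.png

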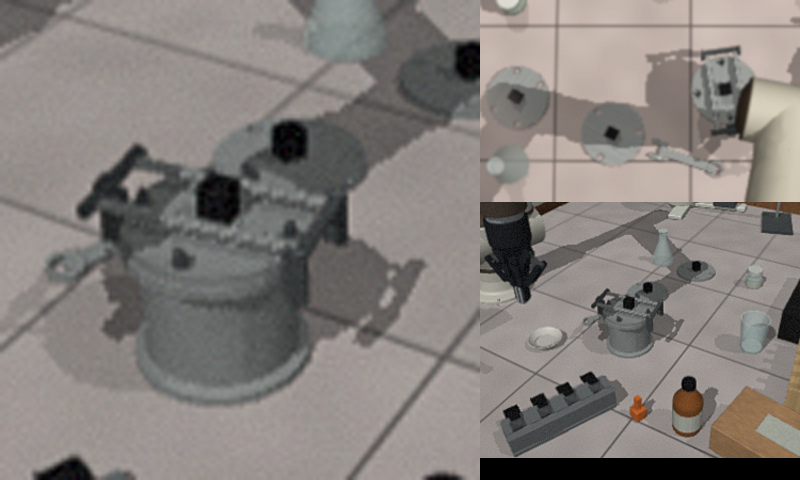

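The final picture shows the hasp level over the lid with its bar in the catch at about (115,185). The lid is flat, the holder is empty, the other two flanges are on the bench, and the bottle, beaker and flask are standing.

```bash
python3 -c "
from bench import r
print(r.close_job())"
```

```text
the job is handed in; nothing more can be done
None
```

The job is done and handed in after about 68 s of the 210 s allowed; the interface gives no verdict.

- **Cartridges:** Three were present; socket 4 was empty. I pressed each paddle until its cartridge sprang up, then pulled the cartridge out and stood it in the pot. A picture before lidding showed all three upright inside.
- **Lid:** The pot was pot b (four studs, 90° apart). I seated flange b over the studs; it met the rim at the expected depth (about 16 N), and a picture showed it flush with the studs through.
- **Hasp:** I swung it over by its bar and pressed it down. Contact came at the height expected for a closed hasp (27 N), and the last picture shows the bar in the catch and the gripper clear.
- **Other items:** The last picture shows flanges a and c on the bench away from the pot, and the bottle, beaker and flask standing. Flange a was knocked about 3 cm aside during the run, but not by me.

**Disagreements:**
- **Height reading:** The measured tool height was about 20 mm lower than the true height. My first presses on paddle 3 missed because of it. I calibrated by touching the bench (about 15 N) and corrected for it after that.
- **Mis-grip:** I gripped the first cartridge too low, on its body, and regripped it by the stem before pulling.
- **Flange c:** The networks placed it about 11 mm apart in my two measurements. I took that as noise and did not check further.

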